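Start the marker and hold a bored block in the corner stop

ROBOT

A 6-joint arm with a two-finger parallel gripper is mounted at the origin on the work surface. World frame = base frame: x ahead of the robot, y to its left, z up, the work surface at z = 0. Lengths are in m, angles in rad, forces in N, time in s.
With the tool pointing down it reaches from about 0.25 to 0.775 m from the base axis. Payload 4 kg.
Tool frame: the origin (TCP) lies midway between the tips of the shut fingers; the grasp point (between the pads) lies 19 mm behind it (robot.grasp_offset is the distance from the TCP to the grasp point, in m); z points along the fingers, y is the line along which they close (so a half turn about z gives the same grasp; the last joint's range is limited). The gripper opens to 94 mm and grips with 3 to 60 N. Pads are 16 mm wide; open, the fingers measure 119 mm over their backs; the gripper's body (75 mm by 177 mm) begins 78 mm behind the grasp point.
Start: joints at [1.103, 0.087, 1.371, -0, 1.684, -0.103], TCP at [0.196, 0.514, 0.206] pointing down, gripper open.
Joint ranges: [-3.1, 3.1], [-0.76, 2.03], [0.27, 2.55], [-1.08, 4.22], [0.17, 2.65], [-2.57, 2.57]. Speed limits (rad/s): [2.79, 2.79, 3.14, 3.14, 3.14, 3.14].

INTERFACE

Orientations are given as a rotation vector (axis times angle).
In Python, from station import robot gives the robot as it stands.
- The arm moves only by the tool drive_tool, never from a script. Its argument "commands" is text: rows parted by semicolons, each of 7 numbers parted by spaces: the shift along the tool's x, y, z as a fraction of full scale, then the turn, a rotation vector about the tool's x, y, z as a fraction of full scale, then the opening, from 0 (shut) to 1 (fully open). A call has 1 to 10 rows; each row is the pose to reach, as a shift and turn from the pose commanded when the call began, along the tool's axes at that moment; what a row does not reach only later rows make up. Full scale, the value 1, is 0.4 m for a shift and 90 degrees for a turn. A row lasts 1/12 s, in which the tool goes at most 41.7 mm and 7.16 degrees, less where a joint would pass 70% of its speed; a pose out of reach is approached as far as the arm can. A call with a number of a shift or a turn outside -1 to 1 is refused whole. A call with a gripper value outside its range is refused whole. The fingers move at their own pace and stop on an object; "grip_force" is the grip in N (left out, the last holds). Time passes only in rows, so rows that repeat a pose let the fingers close. It gives the time, the measured TCP pose, the force, the opening and the grip force at its end, in the units of the state.
- robot.get_state(): the state, without advancing time (a new reading comes with each control period).
- robot.get_image(name): name is "scene" or "top" or "wrist"; returns the picture (420x560x3 uint8, red, green, blue); there is no depth.
- robot.get_calibration(name): a dict with "fovy" (degrees; the focal length in pixels is half the picture's height over the tangent of half this angle, whatever the lens; pixels are square), "cx", "cy" (the principal point, pixels), "D" ([k1, k2, p1, p2, k3] as OpenCV has them; the pictures are not rectified), "position" and "orientation" of the camera in the world; the wrist camera has in their place "tool_from_camera" (4x4, takes a point from camera to tool coordinates, whose origin is the TCP and whose axes are the flange's). Camera axes: x right, y down, z forward; pixel columns grow to the right and rows downward; lengths in m; the calibration is good to about 2 mm. A picture is of the moment at which its call begins: read the wrist's pose just before it. get_calibration takes no time and is no camera call.
- robot.close_job(): hands the job in; it is judged then, once.
The state is a dict: "clock": time; "joints": joint angles; "joint_velocities": joint speeds; "effort": joint torques, N m; "eef_pos": TCP position; "eef_rot": TCP orientation; "ft_force": force on the tool from outside, world axes, zero at the start; "torque": the same for the moment, N m; "width": opening from 0.0 (shut) to 1.0 (fully open); "finger_force": force on a finger pad.
Only numpy, scipy, OpenCV 4.12 (cv2) and the standard library are available. Lean on these libraries where they do the work, as an engineer would, in place of code of your own. Each camera call takes 0.05 s, during which the arm holds its last target. There are 200 camera calls.

TASK

Start the laser marker by pressing its hinged pedal all the way down to the stop, and let it spring back up; the marking head comes over after a delay. Then pick up the bored aluminium block, set it down on the fixture plate with a long side along the longer fence, and press it into the corner so that it sits flat and bears firmly on both fences at once. Finish while still holding it pressed there, and leave the other loose parts and the screwdriver where they are.

Things in the scene. Friction and masses are not known exactly. Their poses are not given: they have to be found in the camera images.
- pedal (a joint): Hinge of the start pedal, rad: 0 = up (at rest), 0.26 = fully down on its stop (tread level). A spring returns it; at the pressing point it takes about 5 N to start it and about 10 N to bring it to the stop.
- pedal_pad (a point): Pressing point on top of the pedal's dark steel tread (104 x 66 x 6 mm), on its centre line, 85 mm from the hinge, 19 mm from the free edge. The free end faces the robot and stands up; the hinge is at the far end, on a grey base 130 x 86 mm fixed to the table. The point is about 49 mm above the table at rest and 27 mm at the stop.
- block_mid (a point): Centre (half-way up) of the bored block: the only rectangular block with a round hole (24 mm across, 30 mm deep) in its top; plain aluminium, 64 mm along its x, 42 mm along its y, 55 mm high (z up), about 0.36 kg, loose, standing on the table. Its x axis is its long direction.
- block: The same block; origin at the centre of its underside, same axes.
- corner (a point): Inner corner of the fixture, on the plate's top face, where the inner faces of the two fences meet. z up, +x points into the short fence, +y into the long fence. The block belongs on the -x, -y side: home, its centre is at x -32, y -21, z +27.5 mm from here, its x along this x (either way round).
- nest: Fixture plate, grey with small dark holes, 180 x 150 mm, 12 mm thick, fixed to the table, ground smooth and oiled like the fences (friction about 0.25). Origin under the corner at table height, same axes as the corner; the plate runs from it 140 mm along -x, 110 mm along -y, and 40 mm along +x and +y.
- fence_long: Longer fence of dark steel, fixed on the plate: 120 mm along its x, 18 mm thick, 14 mm high above the plate; origin at its centre. Its inner face is the plane y = 0 of the corner.
- fence_short: Shorter fence of dark steel, fixed on the plate at right angles to the other: 78 mm along its y, 18 mm thick, 14 mm high above the plate; origin at its centre. Its inner face is the plane x = 0 of the corner.
- slug_center (a point): Centre of a loose round aluminium slug, 48 mm across, 45 mm high, standing. Bystander.
- blank_mid (a point): Centre of a loose plain aluminium blank without a hole, 50 x 50 mm, 28 mm high. Bystander.
- plate0_mid (a point): Centre of a loose stamped steel plate 42 x 42 x 5 mm lying flat. Bystander.
- plate1_mid (a point): Centre of another such plate. Bystander.
- plate2_mid (a point): Centre of another such plate. Bystander.
- driver_grip (a point): Middle of the handle of a loose screwdriver lying on the table. Bystander.

How it is judged:
On the way, in this order (a step that is already met when the one before it is completed fails the run):
1. the pedal is pressed down to its stop, the block not yet moved (value of joint pedal above 0.235 rad and distance of block_mid from where it was at the start of the episode below 0.03 m), for 0.2 s.
2. the pedal has sprung back up (value of joint pedal below 0.05 rad), for 0.1 s.
3. the block is pressed home against both fences (contact force between block and fence_long above 1.5 N and contact force between block and fence_short above 1.5 N and contact force between the fingers and block above 1 N and x of block_mid in the frame of corner between -0.035 and -0.029 m and y of block_mid in the frame of corner between -0.024 and -0.018 m and z of block_mid in the frame of corner between 0.0245 and 0.0295 m and angle between the x axis of block_mid and the x axis of corner, either way round below 0.045 rad and angle between block_mid's own z axis and vertical below 0.06 rad), for 0.2 s.
At the end, for the whole second after the job is handed in: Fingers still hold the bored block (over 1 N); it is flat on the plate (raised under 2 mm), its centre within 3 mm of home, long side along the long fence within 0.045 rad, tilt under 0.06, at rest, over 1.5 N on each fence through the last second; pedal up again (below 0.05 rad) (all of step 3 and value of joint pedal below 0.05 rad and linear speed of block below 0.01 m/s); the arm keeps its last pose, push and grip.
It fails at once if another loose part or the screwdriver moved by more than 30 mm (distance of any of slug_center, blank_mid, plate0_mid, plate1_mid, plate2_mid, driver_grip from where it was at the start of the episode above 0.03 m).
It also fails if it takes over 72 s, if anything falls off the work surface, if the arm or the gripper's body presses on something with over 40 N, if the wrist force passes 120 N, or if a joint passes its speed limit or range.

## Working session

There is one attempt and no reset: what is moved stays moved. The work goes in short steps, Python scripts to look and compute and a tool call to move; the robot and the scene stay as the last step left them, time stands still between calls to the robot, and variables do not carry over. Pictures are saved under pics/ and viewed, at most 10 in all, crops included, and the job is handed in when it is done.

Besides the shell and the picture viewer there is one more tool, called by a JSON object that holds its "op" and its "data", one argument or row to a line. drive_tool: Moves the arm, as the interface text tells. Shift numbers are shares of 0.4 m and turn numbers shares of 90 degrees, none past 1 either way. Its arguments: {"type":"object","properties":{"commands":{"type":"string"},"grip_force":{"type":"number"}},"required":["commands"]}

```bash
mkdir -p pics; python3 - <<'E'
from station import robot
import cv2
s=robot.get_state();print(s)
for n in("top","scene"):
    cv2.imwrite(f"pics/{n}0.png",robot.get_image(n)[:,:,::-1]);print(n,robot.get_calibration(n))
print(robot.get_calibration("wrist"))
E
```

```text
{'clock': 0.0, 'joints': array([ 1.10292886e+00,  8.79460924e-02,  1.37223071e+00,  2.14283692e-05,
        1.68358984e+00, -1.03080214e-01]), 'joint_velocities': array([-0.00050447,  0.00158399, -0.00222757,  0.0007903 ,  0.00159822,
       -0.00041244]), 'effort': array([-9.46435080e-06, -3.40185606e+01, -3.02426791e+01,  7.17873336e-02,
        3.31703515e-02, -1.58574053e-04]), 'eef_pos': array([0.19595521, 0.51333039, 0.20432099]), 'eef_rot': array([-0.56971592, -3.08885785,  0.00326661]), 'ft_force': array([0.39172402, 0.03818947, 1.10310527]), 'torque': array([-0.00643136, -0.04068806, -0.03881168]), 'finger_force': 0.0, 'width': 1.000477328892981}
top {'fovy': 57.94806721723133, 'cx': 278.69689222027785, 'cy': 216.62533364668707, 'D': array([-0.010125,  0.      ,  0.      ,  0.      ,  0.      ]), 'position': array([ 0.51079201, -0.01225777,  1.01371148]), 'orientation': array([-2.17449423,  2.18388402, -0.09486921])}
scene {'fovy': 45.274350274544375, 'cx': 285.16378865975867, 'cy': 207.68717041904733, 'D': array([-0.16121746,  0.        ,  0.        ,  0.        ,  0.        ]), 'position': array([ 0.96716161, -0.60216788,  0.97358706]), 'orientation': array([-2.41985492, -0.66024832,  0.22370095])}
{'fovy': 59.496092147846745, 'cx': 280.3239181718095, 'cy': 206.46323813904004, 'D': array([-0.04735711,  0.        ,  0.        ,  0.        ,  0.        ]), 'tool_from_camera': array([[-1.51562875e-04, -9.59674258e-01, -2.81114382e-01,
         8.20781165e-02],
       [ 9.99999988e-01, -1.33661595e-04, -8.28533980e-05,
        -3.03918946e-04],
       [ 4.19380768e-05, -2.81114391e-01,  9.59674266e-01,
        -1.78859536e-01],
       [ 0.00000000e+00,  0.00000000e+00,  0.00000000e+00,
         1.00000000e+00]])}
```

View pics/top0.png

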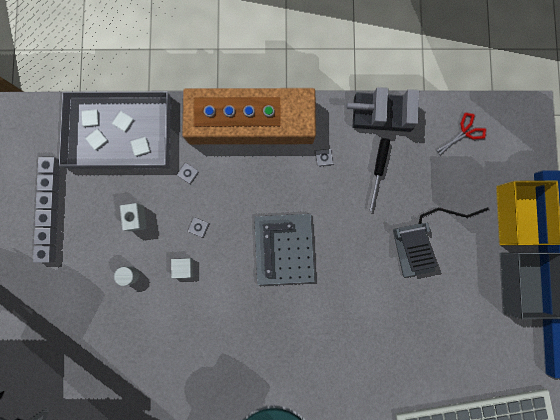

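View pics/scene0.png

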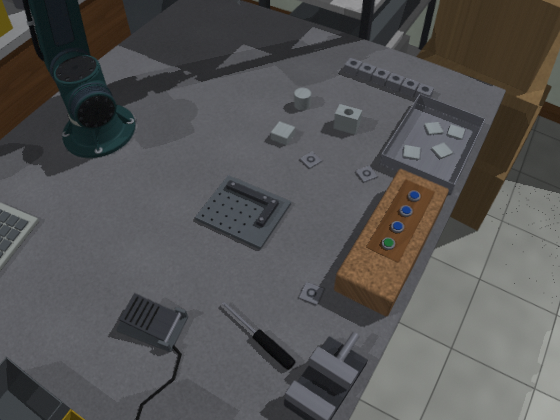

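```bash
cat > h.py <<'E'
import numpy as np, cv2
from scipy.spatial.transform import Rotation as R
from station import robot
def K(c):
    f=210/np.tan(np.radians(c["fovy"])/2); return np.array([[f,0,c["cx"]],[0,f,c["cy"]],[0,0,1]])
def cam(n,st=None):
    c=robot.get_calibration(n)
    if n=="wrist":
        T=np.eye(4);T[:3,:3]=R.from_rotvec(st["eef_rot"]).as_matrix();T[:3,3]=st["eef_pos"];T=T@np.array(c["tool_from_camera"])
        return c,T[:3,:3],T[:3,3]
    return c,R.from_rotvec(c["orientation"]).as_matrix(),np.array(c["position"])
def px2w(n,uv,z,st=None):
    c,Rm,p=cam(n,st)
    q=cv2.undistortPoints(np.array(uv,float).reshape(-1,1,2),K(c),c["D"]).reshape(-1,2)
    d=np.c_[q,np.ones(len(q))]@Rm.T
    return p+d*((np.asarray(z)-p[2])/d[:,2])[:,None]
def w2px(n,P,st=None):
    c,Rm,p=cam(n,st)
    return cv2.projectPoints(((np.array(P,float)-p)@Rm).reshape(-1,1,3),np.zeros(3),np.zeros(3),K(c),c["D"])[0].reshape(-1,2)
E
python3 - <<'E'
import cv2,numpy as np
im=cv2.imread("pics/top0.png")
def crop(u,v,w,h,s): return cv2.resize(im[v:v+h,u:u+w],(w*s,h*s),interpolation=cv2.INTER_CUBIC)
a=crop(248,206,75,85,6) #450x510
b=crop(108,197,50,40,7) #350x280
c=crop(388,215,58,66,5) #290x330
o=np.zeros((600,800,3),np.uint8)
o[:510,:450]=a;o[:280,450:800]=b;o[270:600,455:745]=c
cv2.imwrite("pics/crop.png",o)
E
```

```text
(no output)
```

View pics/crop.png

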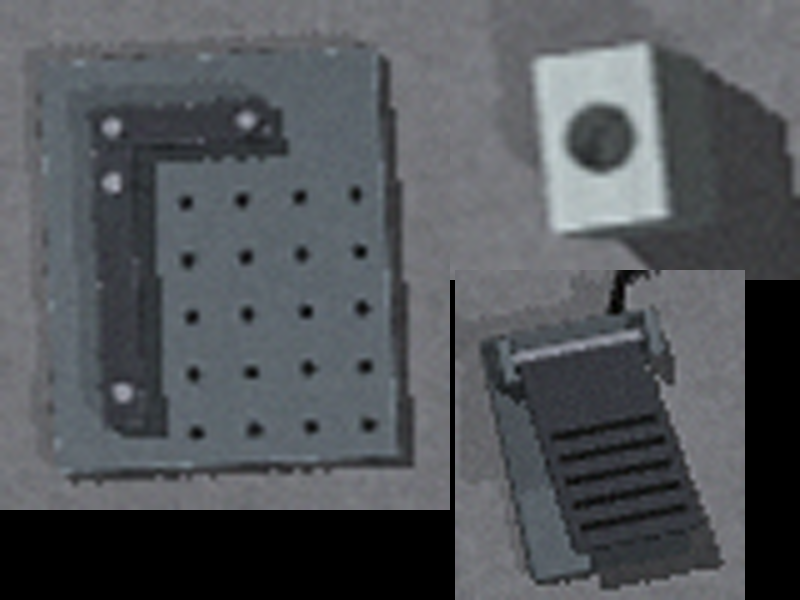

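```bash
cat > fit.py <<'E'
from h import *
from scipy.optimize import least_squares
def fit(n,px,loc,x0,st=None):
    # loc: points in object frame (z = world), returns x,y,yaw
    loc=np.array(loc,float);px=np.array(px,float)
    def P(p):
        c,s=np.cos(p[2]),np.sin(p[2]);return np.c_[p[0]+c*loc[:,0]-s*loc[:,1],p[1]+s*loc[:,0]+c*loc[:,1],loc[:,2]]
    r=least_squares(lambda p:(w2px(n,P(p),st)-px).ravel(),x0)
    return r.x.round(4),r.fun.reshape(-1,2).round(1)
E
python3 - <<'E'
from fit import *
a=lambda L:[(248+x/6,206+y/6) for x,y in L]
b=lambda L:[(108+(x-450)/7,197+y/7) for x,y in L]
c=lambda L:[(388+(x-455)/5,215+(y-270)/5) for x,y in L]
h=.012
print(*fit("top",a([(35,52),(382,45),(402,462),(60,472),(157,160)]),[(.04,.04,h),(.04,-.11,h),(-.14,-.11,h),(-.14,.04,h),(0,0,h)],[.5,0,0]))
t=.055
print(*fit("top",b([(533,57),(650,43),(668,215),(555,233)]),[(.032,.021,t),(.032,-.021,t),(-.032,-.021,t),(-.032,.021,t)],[.5,.3,0]))
print(px2w("top",c([(515,357),(645,337),(580,550),(690,537),(600,585),(720,565)]),[.03,.03,.05,.05,.05,.05]).round(3))
print(px2w("top",c([(530,582),(484,345)]),[.0,.0]).round(3))
print(px2w("top",[(188,173),(199,228),(325,157),(123,276),(180,268),(382,155)],[0.005,.005,.005,.045,.028,.02]).round(3))
E
```

```text
[0.5586 0.0048 0.0336] [[ 1.9  1.6]
 [ 0.6  0.6]
 [ 0.4 -0.4]
 [-0.   0.2]
 [-2.8 -1.9]]
[0.594  0.3638 0.1403] [[ 0.2  0.2]
 [-0.1 -0.2]
 [ 0.1  0.1]
 [-0.2 -0.1]]
[[ 0.552 -0.33   0.03 ]
 [ 0.562 -0.398  0.03 ]
 [ 0.453 -0.353  0.05 ]
 [ 0.46  -0.409  0.05 ]
 [ 0.436 -0.363  0.05 ]
 [ 0.445 -0.424  0.05 ]]
[[ 0.434 -0.344  0.   ]
 [ 0.56  -0.323  0.   ]]
[[ 0.716  0.229  0.005]
 [ 0.567  0.198  0.005]
 [ 0.758 -0.141  0.005]
 [ 0.444  0.38   0.045]
 [ 0.463  0.24   0.028]
 [ 0.759 -0.291  0.02 ]]
```

```bash
cat >> h.py <<'E'
def go(target,yaw=None):
    """fractions for a shift to target (world) and turn to tool-x yaw (deg), tool down"""
    s=robot.get_state();M=R.from_rotvec(s["eef_rot"]);d=M.inv().apply(np.array(target)-s["eef_pos"])/.4
    out=d.round(4)
    t=np.zeros(3)
    if yaw is not None:
        y=np.radians(yaw);G=np.array([[np.cos(y),np.sin(y),0],[np.sin(y),-np.cos(y),0],[0,0,-1]])
        t=(M.inv()*R.from_matrix(G)).as_rotvec()/(np.pi/2)
    print("go",out,t.round(4),"rows",np.linalg.norm(d)*.4/.0417)
E
python3 -c "
from h import *
go([.45,.23,.21]); s=robot.get_state();M=R.from_rotvec(s['eef_rot']).inv()
print(M.apply(np.array([.1,-.37,0]))/.4)"
```

```text
go [-0.8459 -0.4353 -0.0133] [0. 0. 0.] rows 9.12633524135338
[-0.5635629  -0.77493214  0.00142616]
```

{"op": "drive_tool", "data": {
  "commands": "-0.846 -0.435 -0.013 0 0 0 0;-0.846 -0.435 -0.013 0 0 0 0;-0.846 -0.435 -0.013 0 0 0 0;-0.846 -0.435 -0.013 0 0 0 0;-0.846 -0.435 -0.013 0 0 0 0;-0.846 -0.435 -0.013 0 0 0 0;-0.846 -0.435 -0.013 0 0 0 0;-0.846 -0.435 -0.013 0 0 0 0;-0.846 -0.435 -0.013 0 0 0 0;-0.846 -0.435 -0.013 0 0 0 0"
}}

```text
clock: 0.93
eef_pos: [0.4536, 0.2255, 0.2098]
eef_rot: [0.581, 3.086, -0.005]
ft_force: [-0.4, 0.0, 0.1]
width: 0.331
finger_force: 0.0
```

```bash
python3 -c "
from h import *
go([.46,-.14,.2],100)"
```

```text
go [-0.3471 -0.8453  0.0275] [-0.001   0.0019  0.652 ] rows 8.769456020421444
```

{"op": "drive_tool", "data": {
  "commands": "-0.347 -0.845 0.025 0 0 0.652 0;-0.347 -0.845 0.025 0 0 0.652 0;-0.347 -0.845 0.025 0 0 0.652 0;-0.347 -0.845 0.025 0 0 0.652 0;-0.347 -0.845 0.025 0 0 0.652 0;-0.347 -0.845 0.025 0 0 0.652 0;-0.347 -0.845 0.025 0 0 0.652 0;-0.347 -0.845 0.025 0 0 0.652 0;-0.347 -0.845 0.025 0 0 0.652 0;-0.347 -0.845 0.025 0 0 0.652 0"
}}

```text
clock: 1.77
eef_pos: [0.4587, -0.1394, 0.1995]
eef_rot: [-2.019, -2.406, 0.004]
ft_force: [-0.3, 0.4, 0.0]
width: 0.005
finger_force: 0.0
```

```bash
python3 -c "
from h import *
go([.473,-.38,.15],100)"
```

```text
go [-0.5985 -0.0688  0.1247] [-0.0015  0.0008 -0.0001] rows 5.901462550750152
```

{"op": "drive_tool", "data": {
  "commands": "-0.598 -0.069 0.1 0 0 0 0;-0.598 -0.069 0.1 0 0 0 0;-0.598 -0.069 0.1 0 0 0 0;-0.598 -0.069 0.1 0 0 0 0;-0.598 -0.069 0.1 0 0 0 0;-0.598 -0.069 0.1 0 0 0 0;-0.598 -0.069 0.1 0 0 0 0;-0.598 -0.069 0.1 0 0 0 0"
}}

```text
clock: 2.43
eef_pos: [0.4753, -0.3747, 0.1586]
eef_rot: [-2.01, -2.41, -0.002]
ft_force: [0.4, 0.7, -0.7]
width: 0.004
finger_force: 0.0
```

```bash
python3 - <<'E'
from h import *
s=robot.get_state();im=robot.get_image("wrist")[:,:,::-1].copy()
np.save("s1.npy",s,allow_pickle=True)
for p in w2px("wrist",[[.473,-.38,.049],[.557,-.366,.03],[.455,-.383,.05]],s): cv2.circle(im,tuple(int(v) for v in p),3,(0,0,255),-1)
print(s["eef_pos"]);cv2.imwrite("pics/w1.png",im)
E
```

```text
[ 0.47526601 -0.374745    0.15861495]
```

View pics/w1.png

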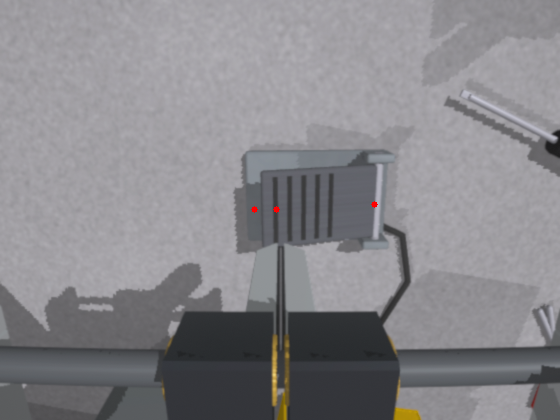

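```bash
python3 - <<'E'
from h import *
s=np.load("s1.npy",allow_pickle=True).item()
print(px2w("wrist",[(262,172),(263,244),(285,207),(374,164),(378,242)],[.053,.053,.049,.03,.03],s).round(4))
go([.481,-.378,.06],100)
E
```

```text
[[ 0.4559 -0.3507  0.053 ]
 [ 0.4668 -0.4104  0.053 ]
 [ 0.4792 -0.3768  0.049 ]
 [ 0.5476 -0.3313  0.03  ]
 [ 0.5688 -0.3993  0.03  ]]
go [-0.0135  0.0113  0.2491] [-0.0004 -0.0018  0.0048] rows 2.3957224778891812
```

{"op": "drive_tool", "data": {
  "commands": "-0.013 0.011 0.2 0 0 0.005 0;-0.013 0.011 0.245 0 0 0.005 0;-0.013 0.011 0.265 0 0 0.005 0;-0.013 0.011 0.285 0 0 0.005 0;-0.013 0.011 0.305 0 0 0.005 0;-0.013 0.011 0.322 0 0 0.005 0;-0.013 0.011 0.33 0 0 0.005 0;-0.013 0.011 0.33 0 0 0.005 0",
  "grip_force": 30
}}

```text
clock: 3.15
eef_pos: [0.4808, -0.3777, 0.0319]
eef_rot: [-2.018, -2.407, 0.0]
ft_force: [-6.1, 4.1, 8.6]
width: 0.003
finger_force: 4.0
```

{"op": "drive_tool", "data": {
  "commands": "0 0 0.01 0 0 0 0;0 0 0.02 0 0 0 0;0 0 0.027 0 0 0 0;0 0 0.027 0 0 0 0;0 0 0.027 0 0 0 0;0 0 0.027 0 0 0 0"
}}

```text
clock: 3.65
eef_pos: [0.4813, -0.3783, 0.0268]
eef_rot: [2.016, 2.406, -0.001]
ft_force: [-10.2, 7.8, 23.6]
width: 0.008
finger_force: 12.0
```

{"op": "drive_tool", "data": {
  "commands": "0 0 0.006 0 0 0 0;0 0 0.006 0 0 0 0;0 0 0.006 0 0 0 0;0 0 0.006 0 0 0 0"
}}

```text
clock: 3.98
eef_pos: [0.4814, -0.3784, 0.0266]
eef_rot: [2.016, 2.406, -0.001]
ft_force: [-14.0, 10.8, 31.5]
width: 0.002
finger_force: 15.9
```

{"op": "drive_tool", "data": {
  "commands": "0 0 -0.03 0 0 0 0;0 0 -0.08 0 0 0 0;0 0 -0.18 0 0 0 0;0 0 -0.28 0 0 0 0;0 0 -0.38 0 0 0 0;0 0 -0.47 0 0 0 0;0 0 -0.47 0 0 0 0.85"
}}

```text
clock: 4.57
eef_pos: [0.4847, -0.3807, 0.2172]
eef_rot: [2.004, 2.391, -0.001]
ft_force: [0.7, -0.6, 1.3]
width: 0.044
finger_force: 0.0
```

```bash
python3 - <<'E'
from h import *
go([.46,-.01,.22],188)
a=robot.get_image("top")[:,:,::-1];b=robot.get_image("scene")[:,:,::-1]
cv2.imwrite("pics/both.png",cv2.resize(np.hstack([a,b]),(800,300),interpolation=cv2.INTER_AREA))
E
```

```text
go [ 0.923   0.1017 -0.0211] [-0.0013  0.0152 -0.9768] rows 8.909514308569722
```

View pics/both.png

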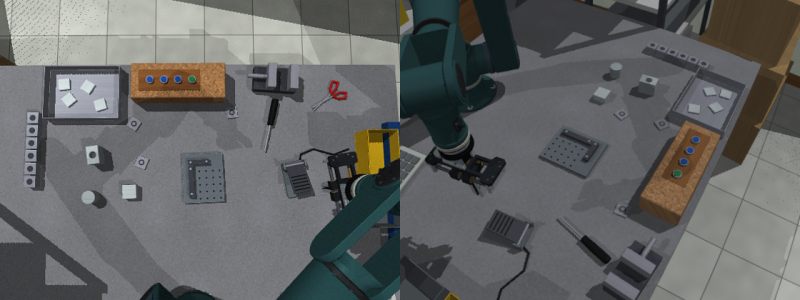

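{"op": "drive_tool", "data": {
  "commands": "0.923 0.102 -0.02 0 0 -0.977 0.9;0.923 0.102 -0.02 0 0 -0.977 0.9;0.923 0.102 -0.02 0 0 -0.977 0.9;0.923 0.102 -0.02 0 0 -0.977 0.9;0.923 0.102 -0.02 0 0 -0.977 0.9;0.923 0.102 -0.02 0 0 -0.977 0.9;0.923 0.102 -0.02 0 0 -0.977 0.9;0.923 0.102 -0.02 0 0 -0.977 0.9;0.923 0.102 -0.02 0 0 -0.977 0.9;0.923 0.102 -0.02 0 0 -0.977 0.9"
}}

```text
clock: 5.5
eef_pos: [0.4552, -0.0016, 0.2108]
eef_rot: [-0.206, -3.133, -0.007]
ft_force: [-0.2, -0.3, 0.3]
width: 0.831
finger_force: 0.0
```

```bash
python3 - <<'E'
from h import *
s=robot.get_state();np.save("s2.npy",s,allow_pickle=True);print(s["joints"])
cv2.imwrite("pics/w2.png",robot.get_image("wrist")[:,:,::-1])
go([.594-.02,.364,.20],188)
E
```

```text
[-0.13132892 -0.12591612  1.56971764  0.00412329  1.69960546 -1.57021536]
go [-0.1746  0.9516  0.0275] [ 0.0008 -0.0008 -0.1713] rows 9.284124330645009
```

View pics/w2.png

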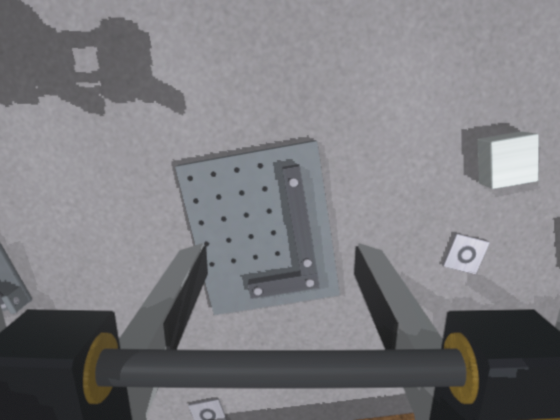

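```bash
python3 - <<'E'
from fit import *
s=np.load("s2.npy",allow_pickle=True).item()
h=.012
loc=[(-.14,-.11,h),(-.14,.04,h),(.04,.04,h),(.04,-.11,h)]
p,r=fit("wrist",[(174,163),(319,139),(344,295),(212,314)],loc,[.55,0,0],s);print(p,r)
im=cv2.imread("pics/w2.png")
def draw(p,n,im,sc,o,col,s):
    c,si=np.cos(p[2]),np.sin(p[2])
    def L(q):
        q=np.array(q,float);P=np.c_[p[0]+c*q[:,0]-si*q[:,1],p[1]+si*q[:,0]+c*q[:,1],q[:,2]]
        cv2.polylines(im,[((w2px(n,P,s)-o+.5)*sc).astype(int).reshape(-1,1,2)],True,col,1)
    L(loc);L([(0,0,h),(-.103,0,h),(-.103,0,.026),(0,0,.026)]);L([(0,0,h),(0,-.06,h),(0,-.06,.026),(0,0,.026)])
A=cv2.resize(im[125:325,160:360],None,fx=3,fy=3,interpolation=cv2.INTER_CUBIC)[:, :400*3]
draw(p,"wrist",A,3,np.array([160,125]),(0,0,255),s)
t=cv2.imread("pics/top0.png");B=cv2.resize(t[205:295,250:320],None,fx=2.8,fy=2.8,interpolation=cv2.INTER_CUBIC)
draw(p,"top",B,2.8,np.array([250,205]),(0,0,255),None)
o=np.zeros((600,800,3),np.uint8);o[:600,:600]=A;o[:B.shape[0],600:600+B.shape[1]]=B
cv2.imwrite("pics/nest.png",o)
E
```

```text
[0.5586 0.0089 0.0398] [[ 1.7  0.9]
 [-0.4 -0.2]
 [-3.4 -0.9]
 [ 2.  -0.4]]
```

View pics/nest.png

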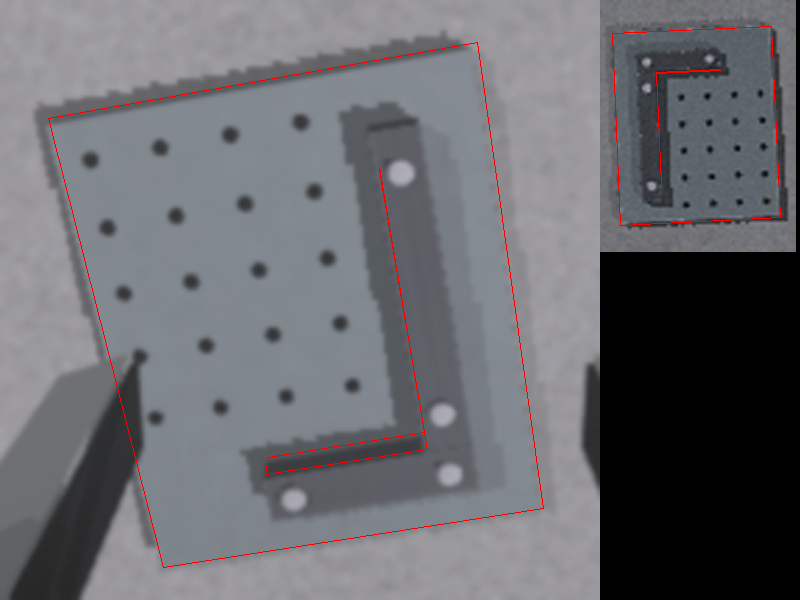

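{"op": "drive_tool", "data": {
  "commands": "-0.175 0.952 0.027 0 0 -0.171 0.9;-0.175 0.952 0.027 0 0 -0.171 0.9;-0.175 0.952 0.027 0 0 -0.171 0.9;-0.175 0.952 0.027 0 0 -0.171 0.9;-0.175 0.952 0.027 0 0 -0.171 0.9;-0.175 0.952 0.027 0 0 -0.171 0.9;-0.175 0.952 0.027 0 0 -0.171 0.9;-0.175 0.952 0.027 0 0 -0.171 0.9;-0.175 0.952 0.027 0 0 -0.171 0.9;-0.175 0.952 0.027 0 0 -0.171 0.9"
}}

```text
clock: 6.38
eef_pos: [0.5815, 0.3625, 0.1968]
eef_rot: [0.193, -3.132, -0.001]
ft_force: [-1.3, -0.5, -0.7]
width: 0.898
finger_force: 0.0
```

```bash
python3 - <<'E'
from h import *
s=robot.get_state();np.save("s3.npy",s,allow_pickle=True);print(s["joints"])
cv2.imwrite("pics/w3.png",robot.get_image("wrist")[:,:,::-1])
E
```

```text
[ 0.47356704  0.39944744  1.00940444  0.00219268  1.7363352  -1.21979582]
```

View pics/w3.png

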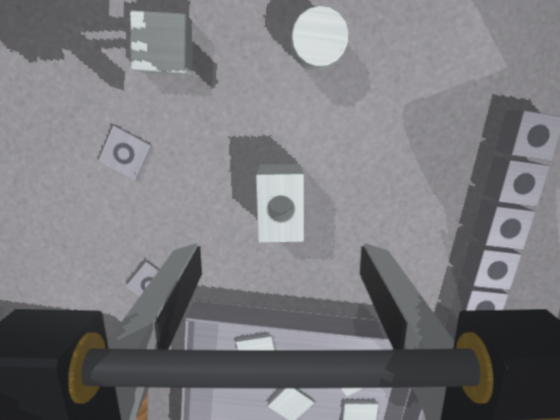

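```bash
python3 - <<'E'
from fit import *
s=np.load("s3.npy",allow_pickle=True).item()
t=.055
p,r=fit("wrist",[(257,175),(303,174),(304,241),(259,242)],[(-.032,-.021,t),(-.032,.021,t),(.032,.021,t),(.032,-.021,t)],[.59,.36,.1],s);print(p,r,np.degrees(p[2]))
print(px2w("wrist",[(281,209)],[.055],s))
a=lambda L:[(248+x/6,206+y/6) for x,y in L];h=.012
print(*fit("top",a([(35,52),(382,45),(402,462),(60,472)]),[(.04,.04,h),(.04,-.11,h),(-.14,-.11,h),(-.14,.04,h)],[.5,0,0]))
print(px2w("wrist",[(281,209),(320,36)],[.055,.045],s).round(4))
go([.594,.363,.07],180+np.degrees(p[2]))
E
```

```text
[0.5948 0.3643 0.1448] [[-0.7 -0.2]
 [ 0.6 -0.2]
 [-0.   0.2]
 [ 0.1  0.2]] 8.296428873494321
[[0.59490328 0.36452009 0.055     ]]
[0.5597 0.0068 0.0368] [[ 1.1  1.2]
 [-0.2  0. ]
 [-0.2 -1. ]
 [-0.6 -0.2]]
[[0.5949 0.3645 0.055 ]
 [0.4444 0.3787 0.045 ]]
go [-0.0325 -0.0023  0.3163] [ 0.0003 -0.0028 -0.0135] rows 3.0503803632212385
```

{"op": "drive_tool", "data": {
  "commands": "-0.034 0 0 0 0 -0.0135 0.9;-0.034 0 0.1 0 0 -0.0135 0.9;-0.034 0 0.2 0 0 -0.0135 0.9;-0.034 0 0.3 0 0 -0.0135 0.9;-0.034 0 0.37 0 0 -0.0135 0.9;-0.034 0 0.42 0 0 -0.0135 0.9;-0.034 0 0.44 0 0 -0.0135 0.9;-0.034 0 0.44 0 0 -0.0135 0.9",
  "grip_force": 30
}}

```text
clock: 7.1
eef_pos: [0.5933, 0.3574, 0.0209]
eef_rot: [0.22, -3.127, 0.005]
ft_force: [-0.5, 0.4, 0.6]
width: 0.899
finger_force: 0.0
```

{"op": "drive_tool", "data": {
  "commands": "0 0 0 0 0 0 0.4;0 0 0 0 0 0 0.4;0 0 0 0 0 0 0.4;0 0 0 0 0 0 0.4;0 0 0 0 0 0 0.4;0 0 0 0 0 0 0.4;0 0 0 0 0 0 0.4;0 0 0 0 0 0 0.4"
}}

```text
clock: 7.77
eef_pos: [0.5957, 0.3614, 0.0259]
eef_rot: [-0.225, 3.132, 0.006]
ft_force: [-0.8, 4.9, 3.4]
width: 0.443
finger_force: 30.0
```

```bash
python3 - <<'E'
from h import *
for i in range(4):
    s=robot.get_state();print(s["clock"],s["eef_pos"].round(4),s["eef_rot"].round(3),s["ft_force"].round(1),s["joints"].round(4));im=robot.get_image("wrist")
E
```

```text
7.7667 [0.5957 0.3614 0.0259] [-0.225  3.132  0.006] [-0.8  4.9  3.4] [ 0.4627  0.4945  1.22    0.0026  1.4241 -1.252 ]
7.8167 [0.5957 0.3614 0.026 ] [-0.225  3.132  0.005] [-0.7  4.8  3.1] [ 0.4628  0.4945  1.2199  0.0025  1.4241 -1.2521]
7.8667 [0.5957 0.3614 0.026 ] [-0.225  3.132  0.005] [-0.5  5.4  3.4] [ 0.4628  0.4945  1.2199  0.0025  1.4241 -1.2521]
7.9167 [0.5957 0.3614 0.026 ] [-0.225  3.132  0.005] [-1.3  5.2  4.7] [ 0.4628  0.4946  1.2199  0.0024  1.4241 -1.2521]
```

{"op": "drive_tool", "data": {
  "commands": "0 0 -0.05 0 0 0 0.3;0 0 -0.15 0 0 0 0.3;0 0 -0.25 0 0 0 0.3;0 0 -0.3 0 0 0 0.3;0 0 -0.3 0 0 0 0.3;0 0 -0.3 0 0 0 0.3"
}}

```text
clock: 8.47
eef_pos: [0.5956, 0.3587, 0.1442]
eef_rot: [-0.224, 3.133, -0.002]
ft_force: [0.1, -0.5, -4.8]
width: 0.443
finger_force: 30.0
```

```bash
python3 - <<'E'
from h import *
s=robot.get_state();print(s["eef_pos"],s["joints"].round(3),s["ft_force"])
a=robot.get_image("top")[:,:,::-1];b=robot.get_image("scene")[:,:,::-1]
cv2.imwrite("pics/both2.png",cv2.resize(np.hstack([a,b]),(800,300),interpolation=cv2.INTER_AREA))
go([.522,-.0214,.145],182.1)
E
```

```text
[0.59564981 0.35870828 0.14420352] [ 4.610e-01  4.310e-01  1.070e+00 -1.000e-03  1.641e+00 -1.252e+00] [ 0.05116015 -0.47478534 -4.80921217]
go [ 0.3125 -0.9136 -0.0075] [-0.0023 -0.0045  0.0675] rows 9.262359634053734
```

View pics/both2.png

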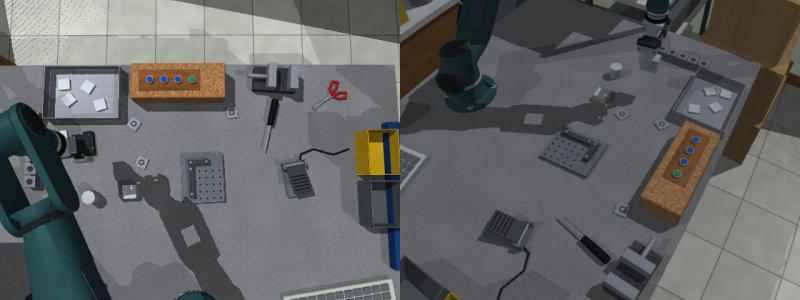

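{"op": "drive_tool", "data": {
  "commands": "0.312 -0.914 -0.01 0 0 0.067 0.3;0.312 -0.914 -0.01 0 0 0.067 0.3;0.312 -0.914 -0.01 0 0 0.067 0.3;0.312 -0.914 -0.01 0 0 0.067 0.3;0.312 -0.914 -0.01 0 0 0.067 0.3;0.312 -0.914 -0.01 0 0 0.067 0.3;0.312 -0.914 -0.01 0 0 0.067 0.3;0.312 -0.914 -0.01 0 0 0.067 0.3;0.312 -0.914 -0.01 0 0 0.067 0.3;0.312 -0.914 -0.01 0 0 0.067 0.3"
}}

```text
clock: 9.4
eef_pos: [0.5205, -0.0258, 0.1449]
eef_rot: [0.05, -3.133, 0.005]
ft_force: [-0.1, 0.5, -4.6]
width: 0.442
finger_force: 30.0
```

{"op": "drive_tool", "data": {
  "commands": "0 0 0 0 0 0 0.3;0 0 0 0 0 0 0.3;0 0 0 0 0 0 0.3;0 0 0 0 0 0 0.3"
}}

```text
clock: 9.73
eef_pos: [0.5237, -0.0186, 0.1475]
eef_rot: [0.062, -3.139, -0.001]
ft_force: [0.5, 0.7, -4.5]
width: 0.445
finger_force: 30.0
```

```bash
python3 - <<'E'
from h import *
s=robot.get_state();print(s["eef_pos"],s["joints"].round(3),s["ft_force"]);np.save("s4.npy",s,allow_pickle=True)
p=(.559,.007,.037);im=robot.get_image("wrist")[:,:,::-1].copy()
c,si=np.cos(p[2]),np.sin(p[2])
def L(q):
    q=np.array(q,float);P=np.c_[p[0]+c*q[:,0]-si*q[:,1],p[1]+si*q[:,0]+c*q[:,1],q[:,2]]
    cv2.polylines(im,[w2px("wrist",P,s).astype(int).reshape(-1,1,2)],True,(0,0,255),1)
h=.012
L([(-.14,-.11,h),(-.14,.04,h),(.04,.04,h),(.04,-.11,h)]);L([(0,0,.026),(-.12,0,.026),(0,0,.026),(0,-.078,.026)])
cv2.imwrite("pics/w4.png",cv2.resize(im,(784,588)))
go([.522,-.0214,.045],182.1)
E
```

```text
[ 0.52370335 -0.01864675  0.14745646] [-1.440e-01  5.000e-02  1.525e+00  1.000e-03  1.568e+00 -1.755e+00] [ 0.47197963  0.6504833  -4.53164434]
go [ 0.0047 -0.0068  0.2571] [ 0.0004 -0.0009  0.0021] rows 2.467635799950815
```

View pics/w4.png

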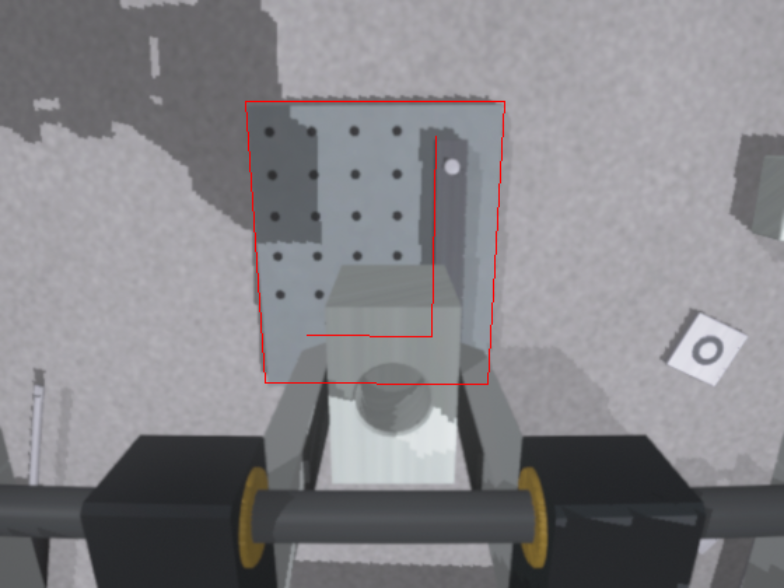

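{"op": "drive_tool", "data": {
  "commands": "0.0095 -0.0133 0.05 0 0 0.002 0.3;0.0095 -0.0133 0.12 0 0 0.002 0.3;0.0095 -0.0133 0.19 0 0 0.002 0.3;0.0095 -0.0133 0.23 0 0 0.002 0.3;0.0095 -0.0133 0.25 0 0 0.002 0.3;0.0095 -0.0133 0.255 0 0 0.002 0.3;0.0095 -0.0133 0.255 0 0 0.002 0.3;0.0095 -0.0133 0.255 0 0 0.002 0.3"
}}

```text
clock: 10.45
eef_pos: [0.5218, -0.0254, 0.0482]
eef_rot: [-0.056, 3.138, -0.001]
ft_force: [0.4, -0.0, -4.2]
width: 0.446
finger_force: 30.0
```

{"op": "drive_tool", "data": {
  "commands": "0 0 0.005 0 0 0 0.3;0 0 0.01 0 0 0 0.3;0 0 0.015 0 0 0 0.3;0 0 0.02 0 0 0 0.3;0 0 0.02 0 0 0 0.3"
}}

```text
clock: 10.87
eef_pos: [0.5201, -0.0256, 0.0383]
eef_rot: [0.054, -3.14, -0.0]
ft_force: [-0.5, -0.4, -3.6]
width: 0.446
finger_force: 30.0
```

{"op": "drive_tool", "data": {
  "commands": "0 0 0.003 0 0 0 0.3;0 0 0.006 0 0 0 0.3;0 0 0.009 0 0 0 0.3;0 0 0.009 0 0 0 0.3;0 0 0.009 0 0 0 0.3"
}}

```text
clock: 11.28
eef_pos: [0.5209, -0.0257, 0.0378]
eef_rot: [-0.054, 3.14, -0.0]
ft_force: [-5.1, -0.5, 8.5]
width: 0.445
finger_force: 30.0
```

{"op": "drive_tool", "data": {
  "commands": "0 0.006 -0.003 0 0 0 0.3;0 0.012 -0.003 0 0 0 0.3;-0.006 0.018 -0.003 0 0 0 0.3;-0.012 0.022 -0.003 0 0 0 0.3;-0.015 0.022 -0.003 0 0 0 0.3;-0.015 0.022 -0.003 0 0 0 0.3;-0.015 0.022 -0.003 0 0 0 0.3"
}}

```text
clock: 11.87
eef_pos: [0.5267, -0.0167, 0.0378]
eef_rot: [-0.055, 3.14, -0.001]
ft_force: [-4.5, -1.2, 7.0]
width: 0.444
finger_force: 30.0
```

{"op": "drive_tool", "data": {
  "commands": "-0.003 0.003 0 0 0 0 0.3;-0.006 0.006 0 0 0 0 0.3;-0.009 0.009 0 0 0 0 0.3;-0.009 0.009 0 0 0 0 0.3;-0.009 0.009 0 0 0 0 0.3"
}}

```text
clock: 12.28
eef_pos: [0.5294, -0.0146, 0.0379]
eef_rot: [0.055, -3.14, 0.006]
ft_force: [-5.2, -5.6, 8.7]
width: 0.444
finger_force: 30.0
```

{"op": "drive_tool", "data": {
  "commands": "-0.004 0.002 0 0 0 0 0.3;-0.008 0.004 0 0 0 0 0.3;-0.012 0.006 0 0 0 0 0.3;-0.012 0.006 0 0 0 0 0.3;-0.012 0.006 0 0 0 0 0.3"
}}

```text
clock: 12.7
eef_pos: [0.53, -0.0144, 0.0382]
eef_rot: [0.055, -3.131, 0.013]
ft_force: [-16.3, -11.2, 17.5]
width: 0.445
finger_force: 30.0
```

{"op": "drive_tool", "data": {
  "commands": "0 0.003 -0.002 0 0 0 0.3;0 0.006 -0.003 0 0 0 0.3;0 0.006 -0.003 0 0 0 0.3;0 0.006 -0.003 0 0 0 0.3;0 0.006 -0.003 0 0 0 0.3;0 0.006 -0.003 0 0 0 0.3;0 0.006 -0.003 0 0 0 0.3;0 0.006 -0.003 0 0 0 0.3"
}}

```text
clock: 13.37
eef_pos: [0.53, -0.0143, 0.0383]
eef_rot: [0.055, -3.131, 0.02]
ft_force: [-14.4, -15.0, 11.5]
width: 0.445
finger_force: 30.0
```

```bash
python3 - <<'E'
from h import *
for i in range(3):
    s=robot.get_state();print(s["clock"],s["eef_pos"].round(4),s["ft_force"].round(1),s["torque"].round(2),R.from_rotvec(s["eef_rot"]).as_matrix().round(3)[:,[0,2]].T.tolist());im=robot.get_image("wrist")
def C(x,y): 
    d=np.array([x-.559,y-.007]);c,q=np.cos(.037),np.sin(.037);return d@np.array([[c,-q],[q,c]])
print(C(*s["eef_pos"][:2]))
for n in("wrist","scene","top"): cv2.imwrite(f"pics/{n}5.png",robot.get_image(n)[:,:,::-1])
E
```

```text
13.3667 [ 0.53   -0.0143  0.0383] [-14.4 -15.   11.5] [-2.99  2.57  0.43] [[-0.999, -0.035, 0.011], [-0.01, -0.013, -1.0]]
13.4167 [ 0.53   -0.0143  0.0383] [-14.6 -15.4  11.3] [-3.01  2.56  0.42] [[-0.999, -0.035, 0.011], [-0.01, -0.013, -1.0]]
13.4667 [ 0.53   -0.0143  0.0383] [-12.9 -16.   11. ] [-3.05  2.62  0.45] [[-0.999, -0.035, 0.011], [-0.01, -0.013, -1.0]]
[-0.02974451 -0.0201765 ]
```

```bash
python3 -c "
from station import robot
print(robot.close_job())"
```

```text
the job is handed in; nothing more can be done
None
```

I pressed the pedal to its stop and let it spring back. The bored block is now held in the corner: the last readings show about 14 N of push toward the short fence and 15 N toward the long one, with the tool tilted about 0.016 rad. I handed the job in at about 13.5 s and saw no verdict. The final seating was judged from force and pose readings only, because my picture views were used up.

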